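# Start the bench devices in order on their push switches

### The job

Start up the bench devices in their proper order: with a fingertip, lightly press the green key all the way in, then the yellow one, then the red one; each key stays in by itself. Leave the blue key out, do not lift, tip or shove the switch boxes, and leave the vials, beaker and bottle undisturbed.

Things in the scene. Friction and masses are not known exactly. Their poses are not given: they have to be found in the camera images.
- switch_green: the green switch: a loose white plastic box 76 x 76 mm on rubber feet, 0.7 kg, standing flat; origin at the centre of its underside, z up. Housing top 40 mm, aluminium ring (46 mm across) round the key to 42 mm above the bench
- key_green_top (a point): centre of the flat top of the green key, a round key 34 mm across in the middle of the box; 58 mm above the bench while out, 48 mm when fully in; it moves with the key
- key_green (a joint): how far the green key is pressed in, m: 0 out, 0.010 fully in. It slides straight down against a steady 3 N or so and stays where it is left; it does not spring back; at the bottom it meets a cushioned stop
- switch_yellow: the yellow switch: a loose white plastic box 76 x 76 mm on rubber feet, 0.7 kg, standing flat; origin at the centre of its underside, z up. Housing top 40 mm, aluminium ring (46 mm across) round the key to 42 mm above the bench
- key_yellow_top (a point): centre of the flat top of the yellow key, a round key 34 mm across in the middle of the box; 58 mm above the bench while out, 48 mm when fully in; it moves with the key
- key_yellow (a joint): how far the yellow key is pressed in, m: 0 out, 0.010 fully in. It slides straight down against a steady 3 N or so and stays where it is left; it does not spring back; at the bottom it meets a cushioned stop
- switch_red: the red switch: a loose white plastic box 76 x 76 mm on rubber feet, 0.7 kg, standing flat; origin at the centre of its underside, z up. Housing top 40 mm, aluminium ring (46 mm across) round the key to 42 mm above the bench
- key_red_top (a point): centre of the flat top of the red key, a round key 34 mm across in the middle of the box; 58 mm above the bench while out, 48 mm when fully in; it moves with the key
- key_red (a joint): how far the red key is pressed in, m: 0 out, 0.010 fully in. It slides straight down against a steady 3 N or so and stays where it is left; it does not spring back; at the bottom it meets a cushioned stop
- switch_blue: the blue switch: a loose white plastic box 76 x 76 mm on rubber feet, 0.7 kg, standing flat; origin at the centre of its underside, z up. Housing top 40 mm, aluminium ring (46 mm across) round the key to 42 mm above the bench
- key_blue_top (a point): centre of the flat top of the blue key, a round key 34 mm across in the middle of the box; 58 mm above the bench while out, 48 mm when fully in; it moves with the key
- key_blue (a joint): how far the blue key is pressed in, m: 0 out, 0.010 fully in. It slides straight down against a steady 3 N or so and stays where it is left; it does not spring back; at the bottom it meets a cushioned stop. This one is to stay out
- vial_blue: bystander: brown vial with a blue cap, 21 mm across, 47 mm tall, standing in front of the switches; origin under its centre
- vial_red: bystander: white vial with a red cap, 25 mm across, 55 mm tall, behind the switches; origin under its centre
- beaker: bystander: small clear beaker, 53 mm across, 68 mm tall, behind the switches; origin under its centre
- bottle_orange: bystander: white bottle with an orange cap, 48 mm across, 96 mm tall, behind the switches; origin under its centre
There are look-alikes about, which are no part of the job. Leave any purple look-alike of the switch_blue alone.

How it is judged:
By the outcome, as a careful person would: the job done as asked, in the order asked, and still so for the second after the job is handed in, with the robot touching nothing.
It also fails if it takes over 40 s, if anything falls off the work surface, if the arm or the gripper's body presses on something with over 40 N, if the wrist force passes 120 N, or if a joint passes its speed limit or range.

### The arm

A 6-joint arm with a two-finger parallel gripper is mounted at the origin on a cart in front of the work surface, level with it; the furniture and walls round the work are solid. World frame = base frame: x ahead of the robot, y to its left, z up, the work surface at z = 0. Lengths are in m, angles in rad, forces in N, time in s.
With the tool pointing down it reaches from about 0.35 to 0.85 m from the base axis. Payload 8.1 kg.
Tool frame: the origin (TCP) lies midway between the tips of the shut fingers; the grasp point (between the pads) lies 19 mm behind it; z points along the fingers, y is the direction in which the jaws open and shut (so a half turn about z gives the same grasp; the last joint's range is limited). The gripper opens to 93 mm and grips with 3 to 60 N. Pads are 15 mm wide; open, the fingers measure 128 mm over their backs; the gripper's body (75 mm by 188 mm) begins 65 mm behind the grasp point.
Start: joints at [-1.335, 0.13, 1.488, -0, 1.523, -0.085], TCP at [0.189, -0.569, 0.219] pointing down, gripper open.
Joint ranges: [-2.96, 2.96], [-0.89, 2.26], [0.02, 2.5], [-1.34, 4.48], [0, 2.73], [-2.66, 2.66]. Speed limits (rad/s): [2.39, 2.39, 2.79, 3.14, 3.14, 3.14].

### API

Orientations are given as a rotation vector (axis times angle).
In Python, from plant import robot gives the robot as it stands. The module is installed in compiled form; this text tells all that it offers.
- The arm moves only by the shell command python3 -m pendant 'ROWS' [FORCE]. ROWS is JSON, a list of rows, each an object with "translation": the shift along the tool's x, y, z in mm, a list of three; "twist": the turn, a rotation vector about the tool's x, y, z in rad, a list of three; "grip": the opening, from -1 (shut) to 1 (fully open). A call has exactly 10 rows; each row shifts and turns the pose as measured when the row begins, along the tool's axes as they then stand; what a row does not reach is not made up. A row lasts 1/10 s, in which the tool goes at most 50 mm and 8.59 degrees, less where a joint would pass 70% of its speed; a pose out of reach is approached as far as the arm can. A call is refused whole if a number of a shift passes 50 or a number of a turn 0.15, either way. A call with a gripper value outside its range is refused whole. The fingers move at their own pace and stop on an object; FORCE is the grip in N (left out, the last holds). Time passes only in rows, so rows that do not move let the fingers close, or fill a call up. It gives the time, the measured TCP pose, the force and the opening at its end, in the units of the state.
- robot.read_state(): the state, without advancing time (a new reading comes with each control period).
- robot.read_camera(name): name is "scene" or "side" or "wrist"; returns (picture, depth): 400x640x3 uint8, red, green, blue; 400x640 float32, m along the optical axis (not along the pixel's ray), 0 where there is no reading.
- robot.camera_info(name): a dict with "vertical_fov" (degrees; the focal length in pixels is half the picture's height over the tangent of half this angle, whatever the lens; pixels are square), "cx", "cy" (the principal point, pixels), "D" ([k1, k2, p1, p2, k3] as OpenCV has them; the pictures are not rectified), "cam_to_world" (4x4, takes a point from camera to world coordinates). Camera axes: x right, y up, looking along -z (the intrinsics and any distortion apply to the point x, -y, -z); pixel columns grow to the right and rows downward; lengths in m; the calibration is good to about 2 mm. A picture is of the moment at which its call begins: read the wrist's pose just before it. camera_info takes no time and is no camera call; for the wrist camera it gives the pose at the moment of the call.
- robot.close_job(): hands the job in, once; it reports no verdict.
The state is a dict: "t": time; "q": joint angles; "dq": joint speeds; "joint_torque": joint torques, N m; "tool_pos": TCP position; "orientation": TCP orientation; "force": force on the tool from outside, world axes, zero at the start; "wrist_torque": the same for the moment, N m; "opening": finger opening in m.
Only numpy, scipy, OpenCV 4.12 (cv2) and the standard library are available. Lean on these libraries where they do the work, as an engineer would, in place of code of your own. Each camera call takes 0.05 s, during which the arm holds its last target. There are 200 camera calls.

## Working session

There is one attempt and no reset: what is moved stays moved. The work goes in short steps, Python scripts to look and compute and a shell command to move; the robot and the scene stay as the last step left them, time stands still between calls to the robot, and variables do not carry over. Pictures are saved under pics/ and viewed, about 8 in all and at most 12, crops included, and the job is handed in when it is done.

```bash
mkdir -p pics
cat > h.py <<'E'
import numpy as np, cv2
from plant import robot
def cam(name):
    i=robot.camera_info(name); img,d=robot.read_camera(name); return img,d,i
def K(i):
    f=200/np.tan(np.radians(i['vertical_fov'])/2); return np.array([[f,0,i['cx']],[0,f,i['cy']],[0,0,1.]])
def ray(i,u,v):
    p=cv2.undistortPoints(np.array([[[u,v]]],float),K(i),np.array(i['D'],float))[0,0]
    T=np.array(i['cam_to_world']); return T[:3,3],T[:3,:3]@np.array([p[0],-p[1],-1])
def onplane(i,u,v,z):
    o,r=ray(i,u,v); return o+r*(z-o[2])/r[2]
def atdepth(i,u,v,d):
    o,r=ray(i,u,v); return o+r*d
E
python3 - <<'E'
from h import *
for n in ['scene','side']:
    img,d,i=cam(n); cv2.imwrite(f'pics/{n}0.png',img[:,:,::-1]); np.save(n+'.npy',d)
    print(n,np.round(i['cam_to_world'],3).tolist(),i['vertical_fov'],i['D'])
s=robot.read_state(); print(s)
E
```

```text
scene [[0.634, 0.311, -0.708, -0.181], [-0.773, 0.26, -0.579, -0.648], [0.004, 0.914, 0.405, 0.532], [0.0, 0.0, 0.0, 1.0]] 42.63305297921125 [-0.14113611  0.          0.          0.          0.        ]
side [[-0.942, 0.133, -0.307, 0.271], [-0.335, -0.392, 0.857, 0.898], [-0.006, 0.91, 0.414, 0.511], [0.0, 0.0, 0.0, 1.0]] 47.94327486710198 [-0.12216779  0.          0.          0.          0.        ]
{'t': 0.1, 'q': array([-1.33541022e+00,  1.31076471e-01,  1.48915300e+00,  2.46276992e-05,
        1.52302871e+00, -8.54152927e-02]), 'dq': array([ 2.30879494e-03, -1.99694875e-03, -2.66370575e-03, -1.13417207e-03,
       -2.44224736e-05, -1.06833453e-03]), 'joint_torque': array([ 1.54609421e-03, -5.61340213e+01, -4.93096447e+01,  7.70279369e-02,
        2.91457580e-02, -4.26152621e-05]), 'tool_pos': array([ 0.189097  , -0.56887969,  0.21770739]), 'orientation': array([-3.09962413e+00, -5.01488216e-01,  1.57378601e-04]), 'force': array([ 0.23986507,  0.02784455, -1.21271626]), 'wrist_torque': array([0.03521788, 0.10146306, 0.00477783]), 'opening': 0.09309603373904597}
```

View pics/scene0.png

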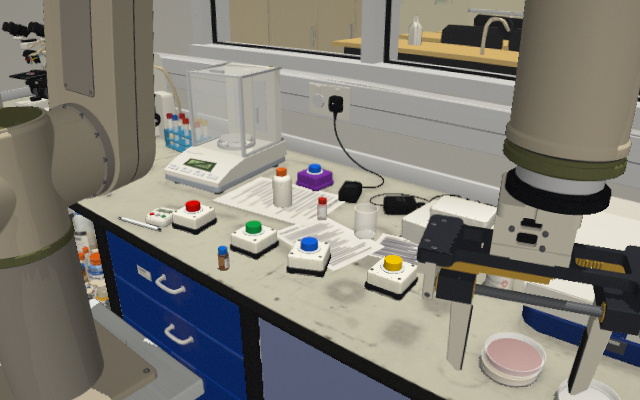

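View pics/side0.png

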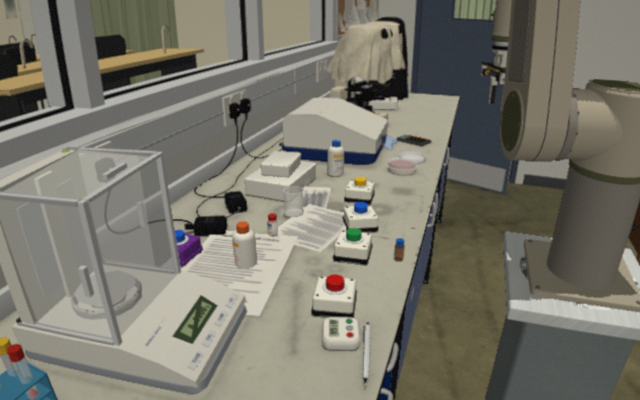

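The scene view shows the keys red (193,207), green (254,228), blue (309,244) and yellow (393,263). The purple look-alike is at (315,172). The side view shows them at (335,282), (353,235), (361,208) and (360,182).

Run:
```python
from h import *
px={'scene':dict(red=(193,207),green=(254,228),blue=(309,244),yellow=(393,263)),'side':dict(red=(335,282),green=(353,235),blue=(361,208),yellow=(360,182))}
hue=dict(red=0,green=70,blue=110,yellow=24)
for n in px:
    img=cv2.imread(f'pics/{n}0.png'); d=np.load(n+'.npy'); i=robot.camera_info(n); h=cv2.cvtColor(img,cv2.COLOR_BGR2HSV).astype(int)
    for c,(u,v) in px[n].items():
        dh=abs((h[...,0]-hue[c]+90)%180-90); m=((dh<14)&(h[...,1]>130)&(h[...,2]>60)).astype(np.uint8)
        _,L,st,_=cv2.connectedComponentsWithStats(m); l=L[v,u]; ys,xs=np.where(L==l)
        P=np.array([atdepth(i,x,y,d[y,x]) for x,y in zip(xs,ys) if d[y,x]>0])
        zt=np.percentile(P[:,2],80)
        Q=np.array([onplane(i,x,y,.058) for x,y in zip(xs,ys) ]); k=np.array([atdepth(i,x,y,d[y,x])[2]>zt-.006 for x,y in zip(xs,ys)]); Q=Q[k]
        print(n,c,len(xs),'ztop',zt.round(4),'xy mid',((Q.min(0)+Q.max(0))/2).round(4)[:2],'mean',Q.mean(0)[:2].round(4),'ext',np.ptp(Q,axis=0)[:2].round(4))
```

```text
scene red 144 ztop 0.0599 xy mid [0.4584 0.2478] mean [0.4584 0.2486] ext [0.0361 0.0415]
scene green 165 ztop 0.0595 xy mid [0.469  0.0607] mean [0.4717 0.0624] ext [0.0417 0.0399]
scene blue 205 ztop 0.0597 xy mid [ 0.4905 -0.0731] mean [ 0.4911 -0.0734] ext [0.037  0.0352]
scene yellow 254 ztop 0.0592 xy mid [ 0.5302 -0.2397] mean [ 0.5341 -0.2394] ext [0.0488 0.0373]
side red 251 ztop 0.0575 xy mid [0.4585 0.2597] mean [0.4588 0.2604] ext [0.0331 0.0387]
side green 148 ztop 0.0576 xy mid [0.4752 0.0777] mean [0.474  0.0769] ext [0.0311 0.04  ]
side blue 131 ztop 0.0576 xy mid [ 0.4927 -0.0636] mean [ 0.4927 -0.063 ] ext [0.0319 0.0447]
side yellow 89 ztop 0.058 xy mid [ 0.5351 -0.2261] mean [ 0.535  -0.2259] ext [0.0314 0.0417]
```

```bash
cat >> h.py <<'E'
from scipy.spatial.transform import Rotation as Ro
def go(*p):
    s=robot.read_state(); R=Ro.from_rotvec(s['orientation'])
    print('t',round(s['t'],2),'pos',s['tool_pos'].round(4),'F',s['force'].round(1),'tool mm',(R.inv().apply(np.array(p)-s['tool_pos'])*1000).round(1),'err twist to vertical',R.as_matrix().round(3).tolist())
E
python3 - <<'E'
from h import *
go(.473,.0695,.16)
P=[]
for n in ['scene','side']:
    d=np.load(n+'.npy'); i=robot.camera_info(n)
    vs,us=np.mgrid[0:400:3,0:640:3]; vs=vs.ravel();us=us.ravel();z=d[vs,us];k=z>0;vs,us,z=vs[k],us[k],z[k]
    p=cv2.undistortPoints(np.stack([us,vs],1)[:,None].astype(float),K(i),i['D'])[:,0]
    T=i['cam_to_world']; X=np.c_[p[:,0]*z,-p[:,1]*z,-z]@T[:3,:3].T+T[:3,3]
    P.append(X)
P=np.vstack(P)
k=(P[:,0]>.3)&(P[:,0]<.72)&(P[:,1]>-.45)&(P[:,1]<.5)&(P[:,2]>.085)&(P[:,2]<.4)
Q=P[k]; g=np.round(Q[:,:2]/.05).astype(int)
for c in np.unique(g,axis=0): print(c*.05, Q[(g==c).all(1),2].max().round(3), end='; ')
E
```

```text
t 0.1 pos [ 0.1891 -0.5689  0.2177] F [ 0.2  0.  -1.2] tool mm [ 470.7 -516.2   58.6] err twist to vertical [[0.949, 0.315, -0.0], [0.315, -0.949, 0.002], [0.0, -0.002, -1.0]]
[ 0.65 -0.4 ] 0.109; [ 0.65 -0.35] 0.086; [0.65 0.15] 0.097; [0.65 0.2 ] 0.094; [0.7  0.15] 0.099; [0.7 0.2] 0.099; [0.7  0.35] 0.299; [0.7 0.4] 0.304; [0.7  0.45] 0.305; [0.7 0.5] 0.302;
```

```bash
python3 -m pendant '[{"translation":[29,-32,2],"twist":[0,0,0],"grip":-1},{"translation":[29,-32,2],"twist":[0,0,0],"grip":-1},{"translation":[29,-32,2],"twist":[0,0,0],"grip":-1},{"translation":[29,-32,2],"twist":[0,0,0],"grip":-1},{"translation":[29,-32,2],"twist":[0,0,0],"grip":-1},{"translation":[29,-32,2],"twist":[0,0,0],"grip":-1},{"translation":[29,-32,2],"twist":[0,0,0],"grip":-1},{"translation":[29,-32,2],"twist":[0,0,0],"grip":-1},{"translation":[29,-32,2],"twist":[0,0,0],"grip":-1},{"translation":[29,-32,2],"twist":[0,0,0],"grip":-1}]' 10; python3 -c "
from h import *
go(.473,.0695,.18)"
```

```text
t: 1.1
tool_pos: [0.3649, -0.1614, 0.1923]
orientation: [-3.095, -0.485, 0.004]
force: [0.6, 0.1, 1.0]
opening: 0.0175
t 1.1 pos [ 0.3649 -0.1614  0.1923] F [0.6 0.1 1. ] tool mm [ 173.6 -186.6   13.9] err twist to vertical [[0.952, 0.306, -0.004], [0.306, -0.952, 0.009], [-0.001, -0.009, -1.0]]
```

```bash
python3 -m pendant '[{"translation":[29,-31,1],"twist":[0,0,0],"grip":-1},{"translation":[29,-31,1],"twist":[0,0,0],"grip":-1},{"translation":[29,-31,1],"twist":[0,0,0],"grip":-1},{"translation":[29,-31,1],"twist":[0,0,0],"grip":-1},{"translation":[29,-31,1],"twist":[0,0,0],"grip":-1},{"translation":[20,-22,1],"twist":[0,0,0],"grip":-1},{"translation":[8,-9,1],"twist":[0,0,0],"grip":-1},{"translation":[0,0,0],"twist":[0,0,0],"grip":-1},{"translation":[0,0,0],"twist":[0,0,0],"grip":-1},{"translation":[0,0,0],"twist":[0,0,0],"grip":-1}]'; python3 -c "
from h import *
img,d,i=cam('wrist'); cv2.imwrite('pics/w1.png',img[:,:,::-1]); np.save('w1.npy',d); np.save('w1T.npy',i['cam_to_world'])
print(i)
go(.473,.0695,.1)"
```

```text
t: 2.1
tool_pos: [0.473, 0.0825, 0.1836]
orientation: [-3.093, -0.495, 0.01]
force: [-0.6, -0.4, -0.1]
opening: 0.0004
{'vertical_fov': 59.213997536886865, 'cx': 318.733698542708, 'cy': 202.1281979233738, 'D': array([-0.05364419,  0.        ,  0.        ,  0.        ,  0.        ]), 'cam_to_world': array([[ 0.31244705,  0.90923916,  0.27506541,  0.54903501],
       [-0.94987698,  0.30224835,  0.07987273,  0.10573248],
       [-0.01051465, -0.2862343 ,  0.95810196,  0.34791246],
       [ 0.        ,  0.        ,  0.        ,  1.        ]])}
t 2.15 pos [0.473  0.0824 0.1836] F [ 0.3 -0.5 -0.8] tool mm [-3.6 13.1 83.5] err twist to vertical [[0.95, 0.311, -0.008], [0.311, -0.95, 0.008], [-0.005, -0.01, -1.0]]
```

View pics/w1.png

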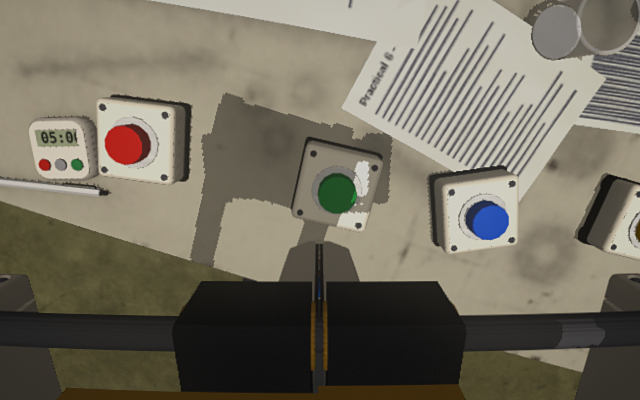

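The wrist view from above green shows red (126,145), green (337,193) and blue (488,220), with the shut fingertips at (318,245). I'll measure the key tops here.

```bash
cat > m.py <<'E'
from h import *
hue=dict(red=0,green=70,blue=110,yellow=24)
def meas(img,d,i,c,u,v):
    h=cv2.cvtColor(img,cv2.COLOR_BGR2HSV).astype(int)
    dh=abs((h[...,0]-hue[c]+90)%180-90); m=((dh<14)&(h[...,1]>130)&(h[...,2]>40)).astype(np.uint8)
    _,L=cv2.connectedComponents(m); l=L[v,u]; assert l; ys,xs=np.where(L==l)
    z=np.array([atdepth(i,x,y,d[y,x])[2] for x,y in zip(xs,ys)]); zt=np.median(z)
    k=abs(z-zt)<.003; ys,xs=ys[k],xs[k]
    Q=np.array([onplane(i,x,y,zt) for x,y in zip(xs,ys)])[:,:2].astype(np.float32)
    cc,r=cv2.minEnclosingCircle(Q)
    print(c,'z',zt.round(4),'mean',Q.mean(0).round(4),'circ',np.round(cc,4),'r',round(r,4),'area r',round(np.sqrt(cv2.contourArea(cv2.convexHull(Q))/np.pi),4))
E
python3 -c "
from m import *
img=cv2.imread('pics/w1.png');d=np.load('w1.npy');i=robot.camera_info('wrist');i['cam_to_world']=np.load('w1T.npy')
for a in [('red',126,145),('green',337,193),('blue',488,220)]: meas(img,d,i,*a)
# bench pts
for u,v in [(250,70),(60,90),(540,130)]: print(atdepth(i,u,v,d[v,u]).round(4))
"
```

```text
red z 0.0565 mean [0.4616 0.2533] circ [0.4611 0.2529] r 0.0174 area r 0.0166
green z 0.0567 mean [0.4769 0.0688] circ [0.4768 0.0686] r 0.0162 area r 0.0157
blue z 0.0565 mean [ 0.4957 -0.0683] circ [ 0.4957 -0.0684] r 0.0168 area r 0.0162
[ 0.5517  0.1789 -0.003 ]
[ 0.478   0.3547 -0.0011]
[ 0.5891 -0.1087 -0.0017]
```

```bash
python3 -m pendant '[{"translation":[-1,5,15],"twist":[0,0,0],"grip":-1},{"translation":[0,5,20],"twist":[0,0,0],"grip":-1},{"translation":[0,3,20],"twist":[0,0,0],"grip":-1},{"translation":[0,0,20],"twist":[0,0,0],"grip":-1},{"translation":[0,0,12],"twist":[0,0,0],"grip":-1},{"translation":[0,0,7],"twist":[0,0,0],"grip":-1},{"translation":[0,0,4],"twist":[0,0,0],"grip":-1},{"translation":[0,0,0],"twist":[0,0,0],"grip":-1},{"translation":[0,0,0],"twist":[0,0,0],"grip":-1},{"translation":[0,0,0],"twist":[0,0,0],"grip":-1}]'; python3 -c "
from h import *
go(.476,.069,.058)"
```

```text
t: 3.15
tool_pos: [0.4753, 0.0626, 0.0799]
orientation: [-3.097, -0.481, 0.005]
force: [-0.2, 0.2, -0.7]
opening: 0.0005
t 3.15 pos [0.4753 0.0626 0.0799] F [-0.2  0.2 -0.7] tool mm [ 2.6 -5.7 22. ] err twist to vertical [[0.953, 0.303, -0.004], [0.303, -0.953, 0.007], [-0.002, -0.008, -1.0]]
```

```bash
python3 -m pendant '[{"translation":[2,-2,3],"twist":[0,0,0],"grip":-1},{"translation":[0,-2,4],"twist":[0,0,0],"grip":-1},{"translation":[0,0,4],"twist":[0,0,0],"grip":-1},{"translation":[0,0,3],"twist":[0,0,0],"grip":-1},{"translation":[0,0,1],"twist":[0,0,0],"grip":-1},{"translation":[0,0,0],"twist":[0,0,0],"grip":-1},{"translation":[0,0,0],"twist":[0,0,0],"grip":-1},{"translation":[0,0,0],"twist":[0,0,0],"grip":-1},{"translation":[0,0,0],"twist":[0,0,0],"grip":-1},{"translation":[0,0,0],"twist":[0,0,0],"grip":-1}]'; python3 -c "
from h import *
go(.476,.069,.048)"
```

```text
t: 4.15
tool_pos: [0.4774, 0.0679, 0.0653]
orientation: [-3.097, -0.482, 0.0]
force: [-0.1, 0.5, 0.3]
opening: 0.0003
t 4.15 pos [0.4774 0.0679 0.0653] F [-0.1  0.5  0.3] tool mm [-1.  -1.3 17.4] err twist to vertical [[0.953, 0.304, -0.001], [0.304, -0.953, 0.007], [0.001, -0.007, -1.0]]
```

```bash
python3 -m pendant '[{"translation":[0,0,2],"twist":[0,0,0],"grip":-1},{"translation":[0,0,2],"twist":[0,0,0],"grip":-1},{"translation":[0,0,2],"twist":[0,0,0],"grip":-1},{"translation":[0,0,2],"twist":[0,0,0],"grip":-1},{"translation":[0,0,2],"twist":[0,0,0],"grip":-1},{"translation":[0,0,2],"twist":[0,0,0],"grip":-1},{"translation":[0,0,2],"twist":[0,0,0],"grip":-1},{"translation":[0,0,0],"twist":[0,0,0],"grip":-1},{"translation":[0,0,0],"twist":[0,0,0],"grip":-1},{"translation":[0,0,0],"twist":[0,0,0],"grip":-1}]'; python3 -c "
from h import *
go(.476,.069,.048)"
```

```text
t: 5.15
tool_pos: [0.4778, 0.068, 0.0508]
orientation: [-3.098, -0.482, -0.001]
force: [-1.4, -0.3, 1.7]
opening: 0.0004
t 5.15 pos [0.4778 0.068  0.0508] F [-1.4 -0.3  1.7] tool mm [-1.4 -1.5  2.8] err twist to vertical [[0.953, 0.304, -0.0], [0.304, -0.953, 0.007], [0.002, -0.007, -1.0]]
```

```bash
python3 -m pendant '[{"translation":[0,0,1],"twist":[0,0,0],"grip":-1},{"translation":[0,0,1],"twist":[0,0,0],"grip":-1},{"translation":[0,0,1],"twist":[0,0,0],"grip":-1},{"translation":[0,0,1],"twist":[0,0,0],"grip":-1},{"translation":[0,0,1],"twist":[0,0,0],"grip":-1},{"translation":[0,0,1],"twist":[0,0,0],"grip":-1},{"translation":[0,0,1],"twist":[0,0,0],"grip":-1},{"translation":[0,0,1],"twist":[0,0,0],"grip":-1},{"translation":[0,0,1],"twist":[0,0,0],"grip":-1},{"translation":[0,0,1],"twist":[0,0,0],"grip":-1}]'; python3 -c "
from h import *
go(.476,.069,.048)"
```

```text
t: 6.15
tool_pos: [0.4779, 0.068, 0.0458]
orientation: [-3.098, -0.483, 0.001]
force: [-7.3, -0.3, 14.8]
opening: 0.0003
t 6.15 pos [0.4779 0.068  0.0458] F [-7.3 -0.3 14.8] tool mm [-1.5 -1.6 -2.2] err twist to vertical [[0.952, 0.305, -0.002], [0.305, -0.952, 0.006], [0.0, -0.006, -1.0]]
```

```bash
python3 -m pendant '[{"translation":[0,0,-5],"twist":[0,0,0],"grip":-1},{"translation":[0,0,-15],"twist":[0,0,0],"grip":-1},{"translation":[0,0,-25],"twist":[0,0,0],"grip":-1},{"translation":[0,0,-30],"twist":[0,0,0],"grip":-1},{"translation":[0,0,-25],"twist":[0,0,0],"grip":-1},{"translation":[-2,15,-12],"twist":[0,0,0],"grip":-1},{"translation":[-4,30,-2],"twist":[0,0,0],"grip":-1},{"translation":[-4,35,0],"twist":[0,0,0],"grip":-1},{"translation":[-4,35,0],"twist":[0,0,0],"grip":-1},{"translation":[-4,35,0],"twist":[0,0,0],"grip":-1}]'; python3 -m pendant '[{"translation":[-4,35,0],"twist":[0,0,0],"grip":-1},{"translation":[-4,35,0],"twist":[0,0,0],"grip":-1},{"translation":[-4,35,0],"twist":[0,0,0],"grip":-1},{"translation":[-3,20,0],"twist":[0,0,0],"grip":-1},{"translation":[-2,10,0],"twist":[0,0,0],"grip":-1},{"translation":[0,5,0],"twist":[0,0,0],"grip":-1},{"translation":[0,0,0],"twist":[0,0,0],"grip":-1},{"translation":[0,0,0],"twist":[0,0,0],"grip":-1},{"translation":[0,0,0],"twist":[0,0,0],"grip":-1},{"translation":[0,0,0],"twist":[0,0,0],"grip":-1}]'; python3 -c "
from h import *
img,d,i=cam('wrist'); cv2.imwrite('pics/w2.png',img[:,:,::-1]); np.save('w2.npy',d); np.save('w2T.npy',i['cam_to_world'])
go(.537,-.232,.07)"
```

```text
t: 7.15
tool_pos: [0.5074, -0.0816, 0.1623]
orientation: [-3.095, -0.495, -0.002]
force: [-0.2, 2.1, -0.3]
opening: 0.0006
t: 8.15
tool_pos: [0.5352, -0.2265, 0.1588]
orientation: [-3.094, -0.492, -0.001]
force: [0.6, 0.1, -0.6]
opening: 0.0005
t 8.2 pos [ 0.5352 -0.2266  0.1589] F [0.1 0.5 0.2] tool mm [-0.2  6.5 88.9] err twist to vertical [[0.951, 0.31, -0.001], [0.31, -0.951, 0.009], [0.002, -0.008, -1.0]]
```

View pics/w2.png

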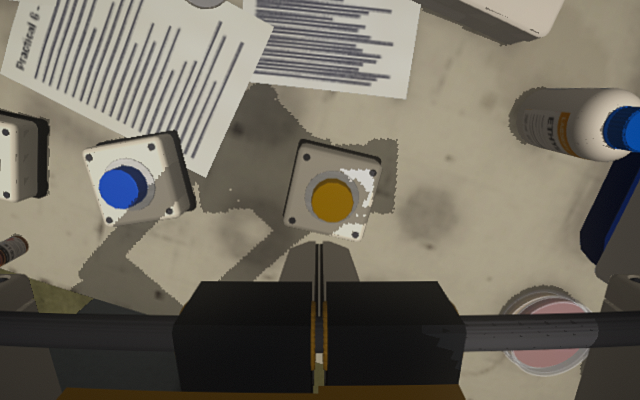

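The wrist view shows yellow at (331,201) and blue at (122,187), still out. Before pressing yellow I'll measure it and check the green key's height from the side camera.

```bash
python3 -c "
from m import *
img=cv2.imread('pics/w2.png');d=np.load('w2.npy');i=robot.camera_info('wrist');i['cam_to_world']=np.load('w2T.npy')
for a in [('yellow',331,201),('blue',122,187)]: meas(img,d,i,*a)
img,d,i=cam('side'); img=img[:,:,::-1].copy(); cv2.imwrite('pics/s2.png',img)
for a in [('red',335,280),('green',353,236),('blue',361,208),('yellow',360,181)]:
    try: meas(img,d,i,*a)
    except AssertionError: print('no',a)
"
```

```text
yellow z 0.0566 mean [ 0.5388 -0.2353] circ [ 0.5386 -0.2354] r 0.0167 area r 0.0163
blue z 0.0566 mean [ 0.4961 -0.0701] circ [ 0.4964 -0.0698] r 0.0173 area r 0.0164
red z 0.0561 mean [0.4599 0.2568] circ [0.4596 0.2563] r 0.0191 area r 0.017
green z 0.0466 mean [0.475  0.0729] circ [0.475  0.0728] r 0.0156 area r 0.0138
blue z 0.0561 mean [ 0.4937 -0.067 ] circ [ 0.4921 -0.0663] r 0.0213 area r 0.0179
yellow z 0.0532 mean [ 0.5328 -0.2239] circ [ 0.535  -0.2268] r 0.0163 area r 0.0119
```

Green reads z 0.0466 against about 0.0563 for keys still out, so it is fully in. Yellow is at (0.538, -0.235).

```bash
python3 -m pendant '[{"translation":[0,2,12],"twist":[0,0,0],"grip":-1},{"translation":[0,3,18],"twist":[0,0,0],"grip":-1},{"translation":[0,1,18],"twist":[0,0,0],"grip":-1},{"translation":[0,0,14],"twist":[0,0,0],"grip":-1},{"translation":[0,0,9],"twist":[0,0,0],"grip":-1},{"translation":[0,0,5],"twist":[0,0,0],"grip":-1},{"translation":[0,0,2],"twist":[0,0,0],"grip":-1},{"translation":[0,0,0],"twist":[0,0,0],"grip":-1},{"translation":[0,0,0],"twist":[0,0,0],"grip":-1},{"translation":[0,0,0],"twist":[0,0,0],"grip":-1}]'; python3 -c "
from h import *
go(.538,-.235,.048)"
```

```text
t: 9.25
tool_pos: [0.5381, -0.2316, 0.0767]
orientation: [-3.096, -0.494, -0.004]
force: [-0.3, 0.3, -0.1]
opening: 0.0004
t 9.25 pos [ 0.5381 -0.2316  0.0767] F [-0.3  0.3 -0.1] tool mm [-1.3  3.4 28.6] err twist to vertical [[0.95, 0.311, 0.001], [0.311, -0.95, 0.007], [0.004, -0.006, -1.0]]
```

Next, correct the 3 mm offset, then descend and press in 2 mm rows.

```bash
python3 -m pendant '[{"translation":[-1,2,2],"twist":[0,0,0],"grip":-1},{"translation":[0,1,3],"twist":[0,0,0],"grip":-1},{"translation":[0,0,3],"twist":[0,0,0],"grip":-1},{"translation":[0,0,3],"twist":[0,0,0],"grip":-1},{"translation":[0,0,2],"twist":[0,0,0],"grip":-1},{"translation":[0,0,2],"twist":[0,0,0],"grip":-1},{"translation":[0,0,2],"twist":[0,0,0],"grip":-1},{"translation":[0,0,2],"twist":[0,0,0],"grip":-1},{"translation":[0,0,2],"twist":[0,0,0],"grip":-1},{"translation":[0,0,2],"twist":[0,0,0],"grip":-1}]'; python3 -c "
from h import *
go(.538,-.235,.048)"
```

```text
t: 10.25
tool_pos: [0.5391, -0.2355, 0.0538]
orientation: [-3.097, -0.494, -0.007]
force: [-1.6, 0.3, 2.9]
opening: 0.0005
t 10.25 pos [ 0.5391 -0.2355  0.0538] F [-1.6  0.3  2.9] tool mm [-0.9 -0.8  5.8] err twist to vertical [[0.95, 0.311, 0.004], [0.311, -0.95, 0.006], [0.005, -0.004, -1.0]]
```

```bash
python3 -m pendant '[{"translation":[0,0,1],"twist":[0,0,0],"grip":-1},{"translation":[0,0,1],"twist":[0,0,0],"grip":-1},{"translation":[0,0,1],"twist":[0,0,0],"grip":-1},{"translation":[0,0,1],"twist":[0,0,0],"grip":-1},{"translation":[0,0,1],"twist":[0,0,0],"grip":-1},{"translation":[0,0,1],"twist":[0,0,0],"grip":-1},{"translation":[0,0,1],"twist":[0,0,0],"grip":-1},{"translation":[0,0,1],"twist":[0,0,0],"grip":-1},{"translation":[0,0,1],"twist":[0,0,0],"grip":-1},{"translation":[0,0,1],"twist":[0,0,0],"grip":-1}]'; python3 -c "
from h import *
go(.538,-.235,.048)"
```

```text
t: 11.25
tool_pos: [0.5392, -0.2355, 0.0464]
orientation: [-3.097, -0.495, -0.007]
force: [-6.1, 3.3, 12.5]
opening: 0.0004
t 11.25 pos [ 0.5392 -0.2355  0.0464] F [-6.1  3.3 12.5] tool mm [-1.  -0.9 -1.6] err twist to vertical [[0.95, 0.312, 0.003], [0.312, -0.95, 0.006], [0.005, -0.004, -1.0]]
```

```bash
python3 -m pendant '[{"translation":[0,0,-5],"twist":[0,0,0],"grip":-1},{"translation":[0,0,-15],"twist":[0,0,0],"grip":-1},{"translation":[0,0,-25],"twist":[0,0,0],"grip":-1},{"translation":[0,0,-30],"twist":[0,0,0],"grip":-1},{"translation":[0,0,-25],"twist":[0,0,0],"grip":-1},{"translation":[2,-15,-12],"twist":[0,0,0],"grip":-1},{"translation":[5,-30,-2],"twist":[0,0,0],"grip":-1},{"translation":[6,-38,0],"twist":[0,0,0],"grip":-1},{"translation":[6,-38,0],"twist":[0,0,0],"grip":-1},{"translation":[6,-38,0],"twist":[0,0,0],"grip":-1}]'; python3 -c "
from m import *
go(.461,.253,.16)
img,d,i=cam('side'); img=img[:,:,::-1].copy(); cv2.imwrite('pics/s3.png',img)
for a in [('red',335,280),('green',353,236),('blue',361,208),('yellow',360,183)]:
    try: meas(img,d,i,*a)
    except AssertionError: print('no',a)
go(.461,.253,.16)
"
```

```text
t: 12.25
tool_pos: [0.5149, -0.0778, 0.1729]
orientation: [-3.104, -0.484, -0.019]
force: [1.1, 0.1, -1.4]
opening: 0.0003
t 12.25 pos [ 0.5149 -0.0778  0.1729] F [ 1.1  0.1 -1.4] tool mm [  49.2 -331.5   13.1] err twist to vertical [[0.952, 0.304, 0.012], [0.304, -0.953, 0.002], [0.012, 0.001, -1.0]]
red z 0.0563 mean [0.4599 0.257 ] circ [0.4608 0.2572] r 0.0196 area r 0.0171
green z 0.0467 mean [0.4751 0.0723] circ [0.4753 0.0707] r 0.0172 area r 0.0143
blue z 0.0556 mean [ 0.4936 -0.0675] circ [ 0.4924 -0.0675] r 0.0212 area r 0.0173
yellow z 0.0469 mean [ 0.5368 -0.229 ] circ [ 0.5353 -0.2279] r 0.0176 area r 0.0145
t 12.3 pos [ 0.5142 -0.0725  0.173 ] F [ 2.9  2.7 -1. ] tool mm [  49.  -326.1   14.2] err twist to vertical [[0.952, 0.307, 0.011], [0.307, -0.952, 0.006], [0.013, -0.002, -1.0]]
```

Yellow now reads z 0.0469, so it is in. On to red.

```bash
python3 -m pendant '[{"translation":[3,-20,1],"twist":[0,0,0],"grip":-1},{"translation":[6,-38,1],"twist":[0,0,0],"grip":-1},{"translation":[6,-38,1],"twist":[0,0,0],"grip":-1},{"translation":[6,-38,1],"twist":[0,0,0],"grip":-1},{"translation":[6,-38,1],"twist":[0,0,0],"grip":-1},{"translation":[6,-38,1],"twist":[0,0,0],"grip":-1},{"translation":[6,-38,1],"twist":[0,0,0],"grip":-1},{"translation":[5,-30,1],"twist":[0,0,0],"grip":-1},{"translation":[3,-18,1],"twist":[0,0,0],"grip":-1},{"translation":[1,-8,1],"twist":[0,0,0],"grip":-1}]'; python3 -m pendant '[{"translation":[0,-2,0],"twist":[0,0,0],"grip":-1},{"translation":[0,0,0],"twist":[0,0,0],"grip":-1},{"translation":[0,0,0],"twist":[0,0,0],"grip":-1},{"translation":[0,0,0],"twist":[0,0,0],"grip":-1},{"translation":[0,0,0],"twist":[0,0,0],"grip":-1},{"translation":[0,0,0],"twist":[0,0,0],"grip":-1},{"translation":[0,0,0],"twist":[0,0,0],"grip":-1},{"translation":[0,0,0],"twist":[0,0,0],"grip":-1},{"translation":[0,0,0],"twist":[0,0,0],"grip":-1},{"translation":[0,0,0],"twist":[0,0,0],"grip":-1}]'; python3 -c "
from h import *
go(.461,.253,.058)
img,d,i=cam('wrist'); cv2.imwrite('pics/w3.png',img[:,:,::-1]); np.save('w3.npy',d); np.save('w3T.npy',i['cam_to_world'])
"
```

```text
t: 13.3
tool_pos: [0.4667, 0.2445, 0.1731]
orientation: [-3.099, -0.49, -0.04]
force: [-0.1, -0.7, 0.4]
opening: 0.0006
t: 14.3
tool_pos: [0.4675, 0.2429, 0.174]
orientation: [-3.101, -0.485, -0.042]
force: [0.5, 0.2, -0.1]
opening: 0.0007
t 14.3 pos [0.4675 0.2429 0.174 ] F [ 0.5  0.2 -0.1] tool mm [ -6.2 -11.7 115.9] err twist to vertical [[0.952, 0.306, 0.026], [0.305, -0.952, 0.007], [0.027, 0.001, -1.0]]
```

View pics/w3.png

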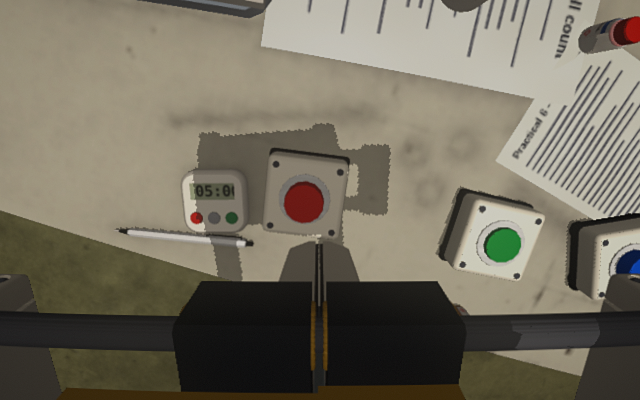

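The view shows red at (303,202), right under the fingers, and green pressed in at (503,245). Now I'll descend.

```bash
python3 -c "
from m import *
img=cv2.imread('pics/w3.png');d=np.load('w3.npy');i=robot.camera_info('wrist');i['cam_to_world']=np.load('w3T.npy')
for a in [('red',303,202),('green',503,245)]: meas(img,d,i,*a)"
python3 -m pendant '[{"translation":[-2,-2,13],"twist":[0,0,0],"grip":-1},{"translation":[-2,-4,18],"twist":[0,0,0],"grip":-1},{"translation":[-1,-2,18],"twist":[0,0,0],"grip":-1},{"translation":[0,-1,18],"twist":[0,0,0],"grip":-1},{"translation":[0,0,12],"twist":[0,0,0],"grip":-1},{"translation":[0,0,7],"twist":[0,0,0],"grip":-1},{"translation":[0,0,4],"twist":[0,0,0],"grip":-1},{"translation":[0,0,2],"twist":[0,0,0],"grip":-1},{"translation":[0,0,0],"twist":[0,0,0],"grip":-1},{"translation":[0,0,0],"twist":[0,0,0],"grip":-1}]'; python3 -c "
from h import *
go(.461,.253,.048)"
```

```text
red z 0.0566 mean [0.4617 0.2545] circ [0.4616 0.2546] r 0.0167 area r 0.0163
green z 0.046 mean [0.4767 0.0694] circ [0.4765 0.0694] r 0.0165 area r 0.0159
t: 15.35
tool_pos: [0.4613, 0.2514, 0.0754]
orientation: [-3.1, -0.486, -0.042]
force: [0.1, -0.2, 0.8]
opening: 0.0006
t 15.35 pos [0.4613 0.2514 0.0754] F [ 0.1 -0.2  0.8] tool mm [-0.6 -1.6 27.4] err twist to vertical [[0.952, 0.306, 0.026], [0.306, -0.952, 0.007], [0.027, 0.001, -1.0]]
```

```bash
python3 -m pendant '[{"translation":[0,-1,2],"twist":[0,0,0],"grip":-1},{"translation":[0,-1,3],"twist":[0,0,0],"grip":-1},{"translation":[0,0,3],"twist":[0,0,0],"grip":-1},{"translation":[0,0,2],"twist":[0,0,0],"grip":-1},{"translation":[0,0,2],"twist":[0,0,0],"grip":-1},{"translation":[0,0,2],"twist":[0,0,0],"grip":-1},{"translation":[0,0,2],"twist":[0,0,0],"grip":-1},{"translation":[0,0,2],"twist":[0,0,0],"grip":-1},{"translation":[0,0,2],"twist":[0,0,0],"grip":-1},{"translation":[0,0,2],"twist":[0,0,0],"grip":-1}]'; python3 -m pendant '[{"translation":[0,0,1],"twist":[0,0,0],"grip":-1},{"translation":[0,0,1],"twist":[0,0,0],"grip":-1},{"translation":[0,0,1],"twist":[0,0,0],"grip":-1},{"translation":[0,0,1],"twist":[0,0,0],"grip":-1},{"translation":[0,0,1],"twist":[0,0,0],"grip":-1},{"translation":[0,0,1],"twist":[0,0,0],"grip":-1},{"translation":[0,0,1],"twist":[0,0,0],"grip":-1},{"translation":[0,0,1],"twist":[0,0,0],"grip":-1},{"translation":[0,0,1],"twist":[0,0,0],"grip":-1},{"translation":[0,0,1],"twist":[0,0,0],"grip":-1}]'
```

```text
t: 16.35
tool_pos: [0.4627, 0.2543, 0.054]
orientation: [-3.1, -0.486, -0.047]
force: [-2.1, 0.6, 4.4]
opening: 0.0003
t: 17.35
tool_pos: [0.4628, 0.2543, 0.0461]
orientation: [-3.1, -0.486, -0.045]
force: [-7.1, -3.8, 12.9]
opening: 0.0002
```

Red behaved as green and yellow did. Lift and check everything.

```bash
python3 -m pendant '[{"translation":[0,0,-5],"twist":[0,0,0],"grip":-1},{"translation":[0,0,-15],"twist":[0,0,0],"grip":-1},{"translation":[0,0,-25],"twist":[0,0,0],"grip":-1},{"translation":[0,0,-30],"twist":[0,0,0],"grip":-1},{"translation":[0,0,-25],"twist":[0,0,0],"grip":-1},{"translation":[0,0,-20],"twist":[0,0,0],"grip":-1},{"translation":[0,0,-10],"twist":[0,0,0],"grip":-1},{"translation":[0,0,0],"twist":[0,0,0],"grip":-1},{"translation":[0,0,0],"twist":[0,0,0],"grip":-1},{"translation":[0,0,0],"twist":[0,0,0],"grip":-1}]'; python3 -c "
from m import *
go(.461,.253,.16)
hits=dict(side=[('red',335,283),('green',353,236),('blue',361,208),('yellow',360,183)],wrist=[('red',303,202),('green',500,243)])
for n in hits:
    img,d,i=cam(n); img=img[:,:,::-1].copy(); cv2.imwrite(f'pics/{n}4.png',img)
    print(n)
    for a in hits[n]:
        try: meas(img,d,i,*a)
        except AssertionError: print('no',a)
"
```

```text
t: 18.35
tool_pos: [0.459, 0.2531, 0.1837]
orientation: [-3.099, -0.486, -0.049]
force: [-0.7, 0.4, -0.2]
opening: 0.0008
t 18.35 pos [0.459  0.2531 0.1837] F [-0.7  0.4 -0.2] tool mm [ 1.1  0.7 23.7] err twist to vertical [[0.952, 0.306, 0.03], [0.306, -0.952, 0.009], [0.031, 0.001, -1.0]]
side
red z 0.0461 mean [0.4597 0.2576] circ [0.4593 0.2573] r 0.0177 area r 0.0161
green z 0.0467 mean [0.4751 0.0731] circ [0.475  0.0731] r 0.0156 area r 0.0139
blue z 0.0553 mean [ 0.4939 -0.0673] circ [ 0.4924 -0.0677] r 0.0217 area r 0.0178
no ('yellow', 360, 183)
wrist
red z 0.0461 mean [0.4615 0.2545] circ [0.4614 0.2546] r 0.0165 area r 0.0162
green z 0.0459 mean [0.4767 0.0696] circ [0.4765 0.0693] r 0.0165 area r 0.0159
```

View pics/side4.png

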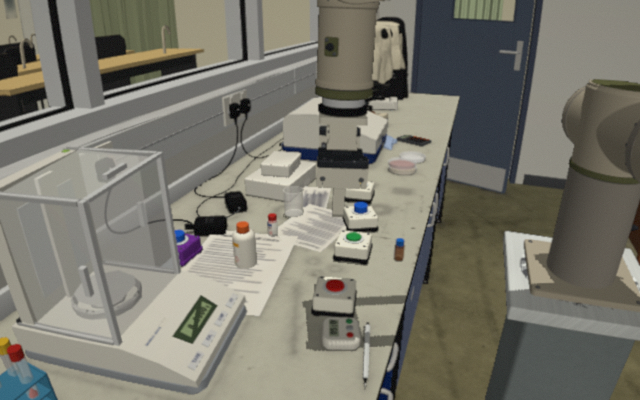

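The side view shows red (335,286) and green (353,237) in, and blue (361,208) out. The vials, beaker and bottle look unmoved. The gripper hides yellow's key here, but it measured fully in after its press. I'm handing the job in.

```bash
python3 -c "
from h import *
print(robot.close_job())"
```

```text
the job is handed in; nothing more can be done
None
```

I pressed the green, yellow and red keys in that order with the shut fingertips and handed the job in at about 18.5 s. Each key was pressed at its centre, with 12–15 N straight down at the stop (3–7 N sideways). The gripper ended about 0.18 m above the bench, touching nothing.

- **Pressed keys:** green, yellow and red tops measured z ≈ 0.046–0.047 m after their presses, against ≈ 0.056–0.057 m for keys still out. That is about 10 mm of travel, so all three are fully in.
- **Blue key:** still out, at z ≈ 0.055–0.056 m.
- **Boxes:** no box was seen to move. Repeat measurements of the red and green keys agreed within about 1 mm from the wrist camera. Yellow was not measured again after its press.
- **Bystanders:** they looked undisturbed in the last side picture; I did not measure their positions.
- **Checks that fell short:** yellow was hidden by the gripper in that last picture, so its "in" reading comes from just after its press. Heights read about 1.5 mm low throughout, within the calibration error.

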